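# Centre-punch the bracket blanks and box them up

### The arm

A 6-joint arm with a two-finger parallel gripper is mounted at the origin on the work surface. World frame = base frame: x ahead of the robot, y to its left, z up, the work surface at z = 0. Lengths are in m, angles in rad, forces in N, time in s.
With the tool pointing down it reaches from about 0.325 to 0.9 m from the base axis. Payload 6.1 kg.
Tool frame: the origin (TCP) lies midway between the tips of the shut fingers; the grasp point (between the pads) lies 19 mm behind it; x points along the fingers, y is the direction in which the jaws open and shut, and the axes are right-handed (so a half turn about x gives the same grasp; the last joint's range is limited). The gripper opens to 85 mm and grips with 20 to 120 N. Pads are 22 mm wide; open, the fingers measure 114 mm over their backs; the gripper's body (76 mm by 85 mm) begins 54 mm behind the grasp point. The pads swing forward as they close: fully open they stand 13 mm farther back than shut.
Start: joints at [-1.34, 0.22, 1.526, -0, 1.395, -0.126], TCP at [0.218, -0.586, 0.231] pointing down, gripper open.
Joint ranges: [-2.98, 2.98], [-0.91, 2.08], [0.09, 2.57], [-1.24, 4.39], [0.2, 2.65], [-2.68, 2.68]. Speed limits (rad/s): [2.57, 2.57, 3.01, 3.14, 3.14, 3.14].

### API

Orientations are given as [roll, pitch, yaw] about the fixed x, y, z axes, in that order (R = Rz(yaw) Ry(pitch) Rx(roll)).
In Python, from plant import movep, move_l, set_joints, gripper_to, hold, inverse_kinematics, observe, get_image, get_calibration, Unreachable, job_done gives the robot as it stands. Calls block until the motion is done:
- movep(position, orientation): joint-space move of the TCP to a pose.
- move_l(position, feed=0.15, rotation=None, max_force=None): straight line of the TCP; rotation=None keeps the orientation; feed is the mean speed in m/s. With max_force (N) it stops when the force on the tool has changed by that much, and returns True; else False.
- set_joints(angles): joint-space move.
- gripper_to(opening, f_grip=None): finger opening in m; f_grip is the grip in N (None keeps the last); returns when the fingers have stopped.
- hold(seconds).
- inverse_kinematics(position, orientation): joint angles nearest the present ones, or None.
- observe(): the state.
- get_image(name): name is "side" or "top" or "wrist"; returns (picture, depth): 420x560x3 uint8, red, green, blue; 420x560 float32, m along the optical axis (not along the pixel's ray), 0 where there is no reading.
- get_calibration(name): a dict with "intrinsics" (3x3 intrinsics, pixels), "world_from_camera" (4x4, takes a point from camera to world coordinates). Camera axes: x right, y down, z forward; pixel columns grow to the right and rows downward; lengths in m; the calibration is good to about 2 mm. A picture is of the moment at which its call begins: read the wrist's pose just before it. get_calibration takes no time and is no camera call; for the wrist camera it gives the pose at the moment of the call.
A pose or a line that the arm cannot do raises Unreachable and nothing moves.
- job_done(): hands the job in, once; it reports no verdict.
The state is a dict: "time_s": time; "q": joint angles; "joint_velocities": joint speeds; "joint_torque": joint torques, N m; "eef_pos": TCP position; "tcp_rot": TCP orientation; "ft_force": force on the tool from outside, world axes, zero at the start; "torque": the same for the moment, N m; "opening": finger opening in m.
Only numpy, scipy, OpenCV 4.12 (cv2) and the standard library are available. Lean on these libraries where they do the work, as an engineer would, in place of code of your own. Each camera call takes 0.05 s, during which the arm holds its last target. There are 200 camera calls.

### The job

Centre-punch every bracket blank on the bench: set the tip of the spring-loaded punch in its marked recess and press straight down until the spring snaps and the copper disc is driven in. Put the punch back upright in its stand, fully home, and when all blanks are punched lay them in the wooden hardware box, then shut the lid flat and finally swing the latch fully closed into its keeper. Do not knock over or push away the other things on the bench.

Things in the scene. Friction and masses are not known exactly. Their poses are not given: they have to be found in the camera images.
- blank1_center (a point): Centre (half-way up) of blank 1: loose aluminium bar 100 x 36 x 12 mm (point x, y, z), 0.14 kg, flat on the bench, may be absent (None). Its mark is a 16 x 16 mm square recess in the top, 22 mm from the centre towards +x, edged in blue paint; a black dot is 35 mm towards -x. In the recess a copper disc, 15 mm wide, 2.5 mm below the top face (6.5 mm once punched).
- mark1 (a joint): How far the copper disc of blank 1 is driven in, m: 0 unpunched, 0.004 punched. It resists about 6.5 N, then gives way all at once, snaps to the bottom and stays there. Fingers do not fit the recess; the punch tip (6 mm thick) does.
- blank2_center (a point): Centre (half-way up) of blank 2: loose aluminium bar 100 x 36 x 12 mm (point x, y, z), 0.14 kg, flat on the bench, may be absent (None). Its mark is a 16 x 16 mm square recess in the top, 22 mm from the centre towards +x, edged in blue paint; a black dot is 35 mm towards -x. In the recess a copper disc, 15 mm wide, 2.5 mm below the top face (6.5 mm once punched).
- mark2 (a joint): How far the copper disc of blank 2 is driven in, m: 0 unpunched, 0.004 punched. It resists about 6.5 N, then gives way all at once, snaps to the bottom and stays there. Fingers do not fit the recess; the punch tip (6 mm thick) does.
- blank3_center (a point): Centre (half-way up) of blank 3: loose aluminium bar 100 x 36 x 12 mm (point x, y, z), 0.14 kg, flat on the bench, may be absent (None). Its mark is a 16 x 16 mm square recess in the top, 22 mm from the centre towards +x, edged in blue paint; a black dot is 35 mm towards -x. In the recess a copper disc, 15 mm wide, 2.5 mm below the top face (6.5 mm once punched).
- mark3 (a joint): How far the copper disc of blank 3 is driven in, m: 0 unpunched, 0.004 punched. It resists about 6.5 N, then gives way all at once, snaps to the bottom and stays there. Fingers do not fit the recess; the punch tip (6 mm thick) does.
- blank4_center (a point): Centre (half-way up) of blank 4: loose aluminium bar 100 x 36 x 12 mm (point x, y, z), 0.14 kg, flat on the bench, may be absent (None). Its mark is a 16 x 16 mm square recess in the top, 22 mm from the centre towards +x, edged in blue paint; a black dot is 35 mm towards -x. In the recess a copper disc, 15 mm wide, 2.5 mm below the top face (6.5 mm once punched).
- mark4 (a joint): How far the copper disc of blank 4 is driven in, m: 0 unpunched, 0.004 punched. It resists about 6.5 N, then gives way all at once, snaps to the bottom and stays there. Fingers do not fit the recess; the punch tip (6 mm thick) does.
- punch_grip (a point): Centre of the red handle of the centre punch, 26 x 26 mm square (sides along point x, y), 50 mm tall; point z points to its head. Below it: brass collar 40 mm wide, 6 mm thick; steel barrel 18 mm wide, 45 mm long; thin tip, whose end is 101 mm below this point when out. Loose, 0.2 kg; hangs upright by the collar in its stand.
- punch_tip (a point): Very end of the punch's tip (6 mm thick rod, 25 mm of it showing). It is sprung: pushing it up into the barrel takes 2 N to start and 0.8 N more per mm, 12 mm at most. When a mark gives way (about 6 mm of spring travel) the tip jumps 4 mm down and the force drops by about 3 N.
- stand_mouth (a point): Centre of the square 26 x 26 mm vertical hole, at the top face of the fixed dark wooden punch stand (84 x 84 mm, 74 mm tall, hole right through). Site axes lie along the stand's sides. With the punch home, its collar lies on this face and punch_grip is 31 mm above this point.
- box_floor (a point): Centre of the inner floor of the wooden hardware box, fixed to the bench: outside 150 x 240 x 55 mm (x, y, z), walls 6 mm, floor top 6 mm above the bench, inside 138 x 228 mm. Site axes: -x is the front (towards the robot) with the latch, +x the hinge side, z up.
- lid (a joint): Lid angle, rad: 0 shut flat on the rim, grows as it opens up and back about the hinge; about 1.57 upright. The stiff hinge (0.34 N m) holds the lid at any angle; lid 0.3 kg.
- lid_hinge (a point): Middle of the hinge line of the lid, on the far top rim of the box (75 mm towards its +x from its middle), running along its y. The lid is a board 150 mm (from the hinge) x 240 mm x 8 mm; its underside passes through the hinge line, its outer face is 8 mm off it. A brass tongue (36 mm wide, 4 mm thick) sticks out 28 mm beyond its free edge, centred 50 mm towards the box's +y.
- latch (a joint): Latch angle, rad: 0 closed (bar across the front of the box, over the lid's tongue, resting in its keeper and stopped there), grows to 1.6 as the bar swings out towards the robot. Turns about a vertical axis; stiff (0.12 N m), stays where it is left.
- latch_pivot (a point): Axis of the latch at the height of the bar's top face (77 mm above the bench): at the front of the box, 93 mm towards its -x and 100 mm towards its +y from its middle.
- latch_knob (a point): Middle of the yellow upright knob near the end of the latch bar: 16 mm across, its lowest part on the bar's top face 18 mm below this point, its top 18 mm above; 135 mm from the pivot. The steel bar below is 14 mm wide and 10 mm thick. When closed the knob is 93 mm towards -x and 35 mm towards -y from the box's middle.
- brass_pull: Bystander, not part of the job: small brass drawer pull, 34 mm tall, 34 mm across; origin at its underside
- driver: Bystander, not part of the job: screwdriver lying down, 190 mm long; origin at its underside
- jar: Bystander, not part of the job: glass jar with steel lid, 68 mm across, 100 mm tall; origin at its underside
- candlestick: Bystander, not part of the job: brass candlestick, 90 mm across the foot, 150 mm tall; origin at its underside
- tin: Bystander, not part of the job: green tin, 74 mm across, 100 mm tall; origin at its underside
- carton: Bystander, not part of the job: cardboard carton 75 x 110 x 50 mm; origin at its underside
- china_knob: Bystander, not part of the job: white china drawer knob, 40 mm across, 38 mm tall; origin at its underside

How it is judged:
On the way, in this order (a step that is already met when the one before it is completed fails the run):
1. every blank is punched: its disc driven in (value of joint each of mark1, mark2, mark3, mark4 above 0.003 m), for 0.2 s.
2. every punched blank is in the box (x of blank1_center in the frame of box_floor between -0.06 and 0.06 m and y of blank1_center in the frame of box_floor between -0.105 and 0.105 m and z of blank1_center in the frame of box_floor between 0 and 0.034 m and x of blank2_center in the frame of box_floor between -0.06 and 0.06 m and y of blank2_center in the frame of box_floor between -0.105 and 0.105 m and z of blank2_center in the frame of box_floor between 0 and 0.034 m and x of blank3_center in the frame of box_floor between -0.06 and 0.06 m and y of blank3_center in the frame of box_floor between -0.105 and 0.105 m and z of blank3_center in the frame of box_floor between 0 and 0.034 m and x of blank4_center in the frame of box_floor between -0.06 and 0.06 m and y of blank4_center in the frame of box_floor between -0.105 and 0.105 m and z of blank4_center in the frame of box_floor between 0 and 0.034 m), for 0.2 s.
3. the lid is shut with the blanks inside (all of step 2 and value of joint lid below 0.04 rad), for 0.2 s.
4. the latch is swung closed over the shut lid (value of joint lid below 0.04 rad and value of joint latch below 0.06 rad), for 0.2 s.
At the end, for the whole second after the job is handed in: Every blank is punched (disc 3 mm in or more) and lies in the box (centre under 34 mm above its floor); lid shut to 0.04 rad; latch closed to 0.06 rad; punch in its stand within 12 mm, leaning under 0.15 rad, grip 24 to 36 mm above the mouth (all of step 1 and all of step 2 and all of step 4 and horizontal distance between punch_grip and stand_mouth below 0.012 m and z of punch_grip in the frame of stand_mouth between 0.024 and 0.036 m and angle between punch_grip's own z axis and vertical below 0.15 rad); the robot touches nothing.
It fails at once if the centre punch pushes on a blank with more than 5 N while leaning more than 15 degrees from vertical (angle between punch_grip's own z axis and vertical above 0.262 rad and (contact force between punch and blank1 above 5 N or contact force between punch and blank2 above 5 N or contact force between punch and blank3 above 5 N or contact force between punch and blank4 above 5 N)).
It fails at once if a bystander is shoved more than 60 mm or knocked over (distance of any of brass_pull, driver, jar, candlestick, tin, carton, china_knob from where it was at the start of the episode above 0.06 m or angle between any of jar, candlestick, tin, carton's own z axis and vertical above 0.6 rad).
Of blank1, blank2, blank3, blank4 only 2 to 4 are there at a start; the rules pass over those that are not, and their reading is None.
At some moment in a run one of blank1, blank2, blank3, blank4 may be knocked a few centimetres aside while the robot is not near it.
It also fails if it takes over 210 s, if anything falls off the work surface, if the arm or the gripper's body presses on something with over 40 N, if the wrist force passes 120 N, or if a joint passes its speed limit or range.

## Working session

There is one attempt and no reset: what is moved stays moved. The work goes in short steps, each a Python script; the robot and the scene stay as the last script left them, time stands still between calls to the robot, and variables do not carry over. Pictures are saved under pics/ and viewed, about 12 in all and at most 16, crops included, and the job is handed in when it is done.

```bash
ls; mkdir -p pics
python3 - <<'E'
from plant import *
import cv2,numpy as np
for n in ("top","side"):
    im,d=get_image(n); cv2.imwrite(f"pics/{n}0.png",im[...,::-1]); np.savez(f"pics/{n}0.npz",im=im,d=d,**get_calibration(n))
    c=get_calibration(n); print(n,c["intrinsics"].round(1).tolist(),c["world_from_camera"].round(3).tolist())
o=observe();print(o)
E
```

```text
pics
top [[393.3, 0.0, 278.0], [0.0, 393.3, 206.7], [0.0, 0.0, 1.0]] [[-0.001, -0.98, 0.198, 0.335], [-1.0, 0.002, 0.004, 0.023], [-0.004, -0.198, -0.98, 0.973], [0.0, 0.0, 0.0, 1.0]]
side [[520.5, 0.0, 279.1], [0.0, 520.5, 209.3], [0.0, 0.0, 1.0]] [[-0.922, -0.281, 0.265, 0.147], [-0.386, 0.687, -0.615, 0.909], [-0.009, -0.67, -0.743, 1.159], [0.0, 0.0, 0.0, 1.0]]
{'time_s': 0.1, 'q': array([-1.34014604e+00,  2.21153114e-01,  1.52748315e+00,  5.44141005e-06,
        1.39471311e+00, -1.26089758e-01]), 'joint_velocities': array([ 0.00113026, -0.00335665, -0.002164  ,  0.00023868,  0.00062852,
        0.00098276]), 'joint_torque': array([ 2.74860722e-03, -4.98238599e+01, -3.90546906e+01, -4.70563441e-05,
        5.59886335e-03, -9.40949292e-07]), 'eef_pos': array([ 0.21814268, -0.58511721,  0.23031219]), 'tcp_rot': array([-1.69993472,  1.56903961,  1.79839702]), 'ft_force': array([ 0.37258075,  0.34546959, -0.16923994]), 'torque': array([ 0.001397  ,  0.00045067, -0.00241928]), 'opening': 0.08541498577018686}
```

View pics/top0.png

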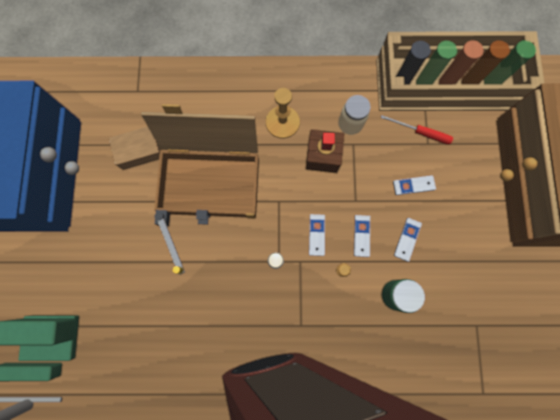

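View pics/side0.png

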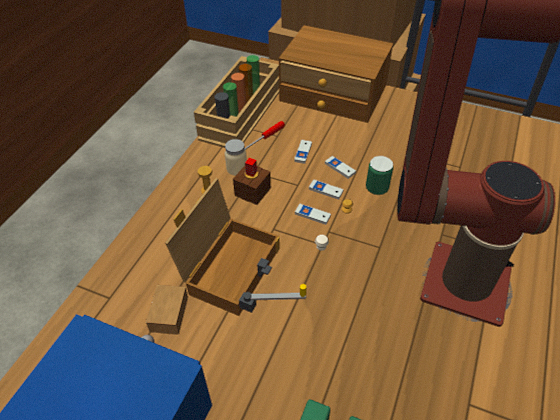

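The side and top views show four blanks: top-view pixels (317,235), (362,235), (408,240) and (414,185). The punch stand is at (325,150). The box is open at (208,185), with the lid upright and the latch swung out (knob at (177,270)).

```bash
cat > h.py <<'E'
from plant import *
import cv2,numpy as np
def pts(d,c):
    K=c["intrinsics"];T=c["world_from_camera"];v,u=np.indices(d.shape)
    P=np.stack([(u-K[0,2])/K[0,0]*d,(v-K[1,2])/K[1,1]*d,d],-1)
    return P@T[:3,:3].T+T[:3,3]
def ray(u,v,z,c):
    K=c["intrinsics"];T=c["world_from_camera"]
    r=T[:3,:3]@np.array([(u-K[0,2])/K[0,0],(v-K[1,2])/K[1,1],1]);return T[:3,3]+r*(z-T[2,3])/r[2]
def blobs(m,amin):
    n,l,s,c=cv2.connectedComponentsWithStats(m.astype(np.uint8));return [(l==i) for i in range(1,n) if s[i,4]>=amin]
def onplane(mask,z,c):
    return np.array([ray(u,v,z,c)[:2] for v,u in np.argwhere(mask)])
def blanks(im,c,amin=150,z=.012):
    """centre, yaw (of +x, towards blue mark), size, mark centre for each blank: bright grey or blue paint"""
    i=im.astype(int);r,g,b=i[...,0],i[...,1],i[...,2]
    blue=(b>r+45)&(b>g+25); grey=(abs(r-b)<28)&(g>150)
    m=cv2.morphologyEx((blue|grey).astype(np.uint8),cv2.MORPH_CLOSE,np.ones((5,5)))
    out=[]
    for q in blobs(m,amin):
        if (q&blue).sum()<8 or (q&grey).sum()<20: continue
        P=onplane(q,z,c);B=onplane(q&blue,z,c)
        (cx,cy),(w,h),a=cv2.minAreaRect((P*1000).astype(np.float32))
        a=np.radians(a if w>h else a+90);ce=np.array([cx,cy])/1000
        if np.dot(B.mean(0)-ce,[np.cos(a),np.sin(a)])<0:a+=np.pi
        a=(a+np.pi)%(2*np.pi)-np.pi
        out.append((ce,a,(max(w,h),min(w,h)),ce+.022*np.array([np.cos(a),np.sin(a)])))
    return out
def down(yaw):  # tool x down; jaw axis (tool y) at angle yaw in the world
    from scipy.spatial.transform import Rotation as R
    x=np.array([0,0,-1.]);y=np.array([np.cos(yaw),np.sin(yaw),0])
    return R.from_matrix(np.c_[x,y,np.cross(x,y)]).as_euler("xyz")
E
python3 - <<'E'
from h import *
for n in ("top","side"):
    z=np.load(f"pics/{n}0.npz");im,d=z["im"],z["d"];P=pts(d,z)
    print(n)
    for b in blanks(im,z): print(b[0].round(3),round(b[1],3),np.round(b[2],0))
    hsv=cv2.cvtColor(im,cv2.COLOR_RGB2HSV)
    red=((hsv[...,0]<5)|(hsv[...,0]>175))&(hsv[...,1]>190)&(hsv[...,2]>140)
    yel=(abs(hsv[...,0].astype(int)-28)<4)&(hsv[...,1]>200)&(hsv[...,2]>150)
    for nm,m in(("red",red),("yel",yel)):
        for q in blobs(m,12): print(nm,q.sum(),np.median(P[q],0).round(3),P[q].min(0).round(3),P[q].max(0).round(3))
z=np.load("pics/top0.npz");P=pts(z["d"],z)
g=lambda m:[(np.round(P[q].min(0),3),np.round(P[q].max(0),3),np.round(P[q].mean(0),3),q.sum()) for q in blobs(m,25)]
print("rim/stand z .05-.057");Z=P[...,2];X=P[...,0];Y=P[...,1]
ok=(X>.2)&(X<.9)&(abs(Y)<.5)
for r in g(ok&(Z>.05)&(Z<.06)):print(*r)
print("stand");[print(*r) for r in g(ok&(Z>.07)&(Z<.08))]
print("box floor");[print(*r) for r in g(ok&(Z>.004)&(Z<.009)&(X>.4)&(X<.65)&(Y>.05))]
print("tall");[print(*r) for r in g(ok&(Z>.085))]
print("low");[print(*r) for r in g(ok&(Z>.02)&(Z<.05))]
E
```

```text
top
[ 0.585 -0.317] 1.696 [101.  37.]
[ 0.459 -0.068] -0.025 [101.  37.]
[ 0.457 -0.178] -0.047 [101.  36.]
[ 0.448 -0.292] -0.392 [101.  37.]
red 80 [ 0.711 -0.391  0.026] [ 0.335 -0.413  0.021] [0.732 0.023 0.973]
side
[ 0.586 -0.314] 1.7 [99. 35.]
[ 0.45  -0.289] -0.394 [99. 36.]
[ 0.459 -0.178] -0.062 [99. 36.]
[ 0.461 -0.067] -0.034 [99. 35.]
red 88 [ 0.718 -0.373  0.024] [ 0.695 -0.435 -0.005] [ 0.755 -0.329  0.031]
red 49 [ 0.665 -0.085  0.129] [ 0.147 -0.162  0.041] [0.724 0.909 1.159]
yel 17 [0.374 0.251 0.112] [0.369 0.244 0.109] [0.379 0.255 0.115]
rim/stand z .05-.057
[ 0.822 -0.239  0.05 ] [ 0.9   -0.237  0.06 ] [ 0.862 -0.238  0.055] 34
[ 0.843 -0.433  0.05 ] [ 0.872 -0.395  0.06 ] [ 0.852 -0.408  0.055] 45
[ 0.841 -0.488  0.05 ] [ 0.874 -0.454  0.06 ] [ 0.853 -0.467  0.055] 48
[ 0.841 -0.37   0.05 ] [ 0.871 -0.337  0.06 ] [ 0.851 -0.348  0.054] 39
[ 0.788 -0.498  0.05 ] [ 0.818 -0.238  0.06 ] [ 0.791 -0.365  0.055] 199
[ 0.721 -0.167  0.051] [ 0.735 -0.135  0.06 ] [ 0.725 -0.152  0.056] 26
[0.631 0.324 0.05 ] [0.728 0.449 0.057] [0.678 0.387 0.052] 1045
[0.5   0.078 0.
[... 2325 characters left out ...]
05 ] [0.75  0.017 0.029] 80
[ 0.692 -0.416  0.02 ] [ 0.739 -0.326  0.032] [ 0.716 -0.371  0.025] 293
[0.628 0.324 0.02 ] [0.686 0.427 0.05 ] [0.646 0.373 0.037] 254
[0.521 0.086 0.02 ] [0.658 0.318 0.05 ] [0.629 0.242 0.035] 540
[ 0.618 -0.122  0.021] [ 0.641 -0.04   0.05 ] [ 0.623 -0.08   0.035] 129
[0.478 0.226 0.021] [0.512 0.294 0.049] [0.505 0.271 0.038] 88
[0.498 0.085 0.02 ] [0.509 0.195 0.049] [0.505 0.143 0.036] 98
[0.377 0.017 0.023] [0.415 0.053 0.042] [0.395 0.035 0.036] 208
[ 0.358 -0.141  0.026] [ 0.389 -0.112  0.039] [ 0.373 -0.126  0.033] 146
[ 0.28  -0.248  0.021] [ 0.351 -0.217  0.05 ] [ 0.317 -0.224  0.035] 100
[0.217 0.495 0.027] [0.264 0.5   0.05 ] [0.24  0.497 0.041] 88
```

Run:
```python
from h import *
z=np.load("pics/top0.npz");P=pts(z["d"],z);X,Y,Z=P[...,0],P[...,1],P[...,2]
def fit(m,n):
    q=max(blobs(m,25),key=lambda q:q.sum()); r=cv2.minAreaRect((P[q][:,:2]*1000).astype(np.float32));print(n,r)
fit((Z>.07)&(Z<.08)&(X>.6)&(X<.715)&(Y<-.03)&(Y>-.14),"stand")
fit((Z>.09)&(Z<.14)&(X>.6)&(X<.715)&(Y<-.03)&(Y>-.14),"handle")
fit((Z>.004)&(Z<.009)&(X>.45)&(X<.66)&(Y>.07)&(Y<.33),"floor")
fit((Z>.05)&(Z<.06)&(X>.48)&(X<.67)&(Y>.07)&(Y<.325),"rim")
fit((Z>.07)&(Z<.08)&(X>.35)&(X<.5)&(Y>.2)&(Y<.33),"latchbar")
im=z["im"];m=(Z>.1)&(Z<.135)&(X<.4)&(X>.34)&(Y>.22)&(Y<.27);print("knob",P[m].mean(0))
movep([.62,-.086,.36],down(0)); print(observe()["q"].round(2),observe()["time_s"])
c=get_calibration("wrist");im,d=get_image("wrist");cv2.imwrite("pics/w1.png",im[...,::-1]);np.savez("pics/w1.npz",im=im,d=d,**c);print(c["world_from_camera"].round(3).tolist())
P=pts(d,c);X,Y,Z=P[...,0],P[...,1],P[...,2]
fit((Z>.068)&(Z<.079)&(X>.6)&(X<.715)&(Y<-.03)&(Y>-.14),"stand")
fit((Z>.125)&(Z<.14)&(X>.6)&(X<.715)&(Y<-.03)&(Y>-.14),"handle")
```

```text
stand ((663.9114379882812, -86.72770690917969), (84.35187530517578, 84.18134307861328), 82.79618835449219)
handle ((663.771728515625, -86.61957550048828), (26.3935489654541, 26.762489318847656), 85.41024780273438)
floor ((588.6870727539062, 202.64617919921875), (224.85211181640625, 130.01475524902344), 87.64258575439453)
rim ((578.5414428710938, 200.95480346679688), (241.6894073486328, 163.53057861328125), 87.9867935180664)
latchbar ((435.84197998046875, 277.2562561035156), (133.4158172607422, 16.276458740234375), 22.94003677368164)
knob [0.37120584 0.24721204 0.11215367]
[-0.27  0.17  1.34 -0.    1.63 -0.26] 2.4333
[[1.0, -0.001, -0.002, 0.621], [-0.001, -0.946, -0.325, -0.004], [-0.001, 0.325, -0.946, 0.502], [0.0, 0.0, 0.0, 1.0]]
stand ((665.8334350585938, -88.83856964111328), (84.10641479492188, 84.20565795898438), 82.92388916015625)
handle ((665.6237182617188, -88.7481918334961), (26.28679084777832, 26.096904754638672), 86.97964477539062)<sys>:0: UserWarning: Gimbal lock detected. Setting third angle to zero since it is not possible to uniquely determine all angles.
```

View pics/w1.png

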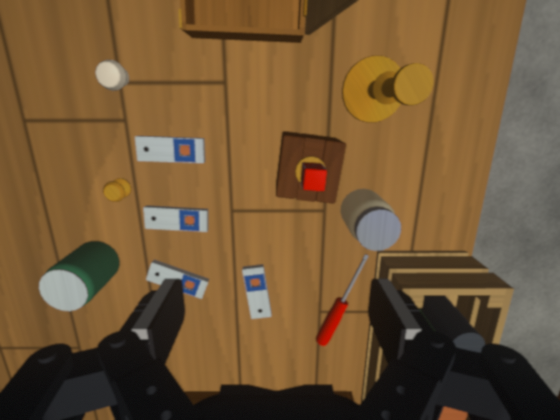

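The wrist view shows the stand with the red handle at (314,180), all four blanks unpunched, and nothing crowding the stand. Next I grasp the punch.

```bash
sed -i '1i import warnings;warnings.filterwarnings("ignore")' h.py
python3 - <<'E'
from h import *
z=np.load("pics/w1.npz")
for b in blanks(z["im"],z,400): print(b[0].round(3),round(b[1],3),np.round(b[2],0))
rot=down(np.radians(-6))
movep([.665,-.088,.22],rot)
print(move_l([.665,-.088,.091],.1,max_force=8),observe()["eef_pos"])
gripper_to(0,80);o=observe();print(o["opening"],o["ft_force"])
move_l([.665,-.088,.23],.1);o=observe();print(o["opening"],o["ft_force"],o["time_s"])
movep([.48,-.069,.165],rot)   # tip ~30 mm above mark
c=get_calibration("wrist");im,d=get_image("wrist");cv2.imwrite("pics/w2.png",im[...,::-1]);np.savez("pics/w2.npz",im=im,d=d,**c)
for b in blanks(im,c,400): print(b[0].round(3),round(b[1],3),np.round(b[2],0))
E
```

```text
[ 0.46  -0.069] -0.043 [99. 35.]
[ 0.458 -0.18 ] -0.061 [99. 35.]
[ 0.449 -0.292] -0.387 [99. 35.]
[ 0.586 -0.317] 1.704 [99. 36.]
False [ 0.66566817 -0.08818272  0.0920231 ]
0.025290322587274577 [ 0.28128406 -0.77795912  1.27629257]
0.02492682401379275 [-0.87557647 -0.16955177 -1.71409836] 6.6833
[ 0.461 -0.069] -0.036 [100.  36.]
[ 0.455 -0.291] -0.387 [89. 30.]
```

View pics/w2.png

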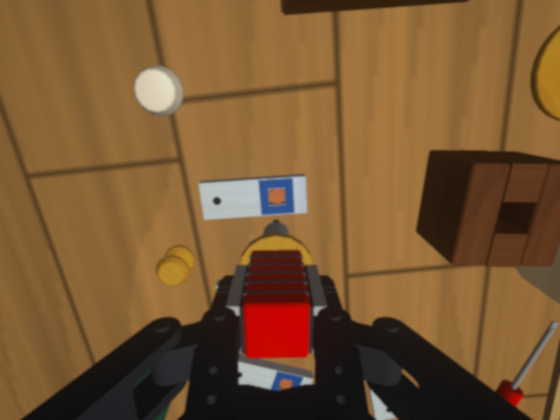

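The punch is held upright with its tip at about (276,224). Blank 1's mark is at (277,196), so it is lined up in x. I'll compute the tip's offset from the TCP and then punch.

```bash
cat >> h.py <<'E'
ROT=down(np.radians(-6))
def punch(m,zc=.0975):
    """m: TCP xy over mark; press until the spring force drops"""
    movep([*m,.165],ROT); move_l([*m,zc+.012],.1); hold(.3); f0=observe()["ft_force"][2]; log=[];pk=0
    z=zc+.003
    while z>zc-.0115:
        move_l([*m,z],.01); f=observe()["ft_force"][2]-f0; log.append((round(z*1e3,1),round(f,1))); pk=max(pk,f)
        if pk>5 and f<pk-1.8: break
        if f>14: break
        z-=.001
    o=observe();print(log,"side f",o["ft_force"][:2].round(1))
    move_l([*m,.165],.1);print("t",observe()["time_s"],"open",observe()["opening"])
    return pk>5 and f<pk-1.8
E
python3 - <<'E'
from h import *
z=np.load("pics/w2.npz");print("tcp",observe()["eef_pos"])
for zz in (.075,.08,.085): print(zz,ray(276,222,zz,z))
P=pts(z["d"],z);print(P[[218,222,226,230,236],276].round(3))
print(punch([.482,-.070]))
c=get_calibration("wrist");im,d=get_image("wrist");cv2.imwrite("pics/w3.png",im[...,::-1][130:330,150:400].repeat(2,0).repeat(2,1));np.savez("pics/w3.npz",im=im,d=d,**c)
E
```

```text
tcp [ 0.48206381 -0.0695874   0.16649237]
0.075 [ 0.48217367 -0.07253159  0.075     ]
0.08 [ 0.48235721 -0.07069315  0.08      ]
0.085 [ 0.48254076 -0.0688547   0.085     ]
[[ 0.48  -0.096  0.001]
 [ 0.483 -0.062  0.105]
 [ 0.483 -0.061  0.113]
 [ 0.483 -0.062  0.119]
 [ 0.484 -0.051  0.154]]
[(100.5, np.float64(1.5)), (99.5, np.float64(1.7)), (98.5, np.float64(1.6)), (97.5, np.float64(1.0)), (96.5, np.float64(1.9)), (95.5, np.float64(3.3)), (94.5, np.float64(5.1)), (93.5, np.float64(5.6)), (92.5, np.float64(6.3)), (91.5, np.float64(6.9)), (90.5, np.float64(8.1)), (89.5, np.float64(5.1))] side f [0.9 0.7]
t 13.5083 open 0.025589307963854082
True
```

View pics/w3.png

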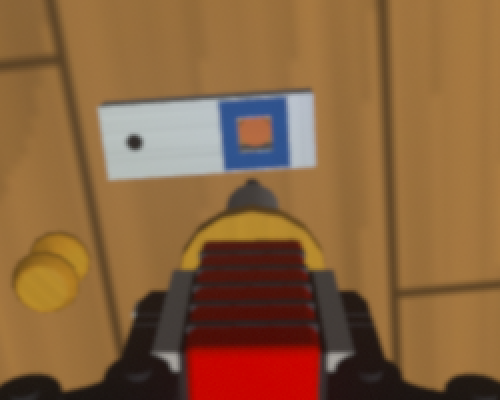

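Blank 1 snapped: the force went from 8.1 to 5.1 N, and the disc at about (255,133) in the crop now shows a deeper shadow. For the other three I'll re-detect each blank just before punching it.

Run:
```python
from h import *
for k,(e,a) in enumerate([((.458,-.179),-.056),((.449,-.292),-.39),((.5855,-.317),1.70)]):
    e=np.array(e);m=e+.022*np.array([np.cos(a),np.sin(a)])
    movep([*m,.19],ROT);hold(.2)
    c=get_calibration("wrist");im,d=get_image("wrist");cv2.imwrite(f"pics/p{k}.png",im[...,::-1])
    B=[b for b in blanks(im,c,400) if abs(b[2][0]-100)<6 and abs(b[2][1]-36)<5]
    b=min(B,key=lambda b:np.linalg.norm(b[0]-e)); print(k,b[0].round(4),round(b[1],3),np.round(b[2]),"mark",b[3].round(4),"exp",m.round(4))
    if np.linalg.norm(b[3]-m)>.006: print("MOVED/odd, stop");break
    if not punch(b[3]): print("no snap");break
```

```text
0 [ 0.458  -0.1801] -0.058 [99. 36.] mark [ 0.4799 -0.1814] exp [ 0.48   -0.1802]
[(100.5, np.float64(0.9)), (99.5, np.float64(-0.4)), (98.5, np.float64(0.1)), (97.5, np.float64(0.6)), (96.5, np.float64(2.0)), (95.5, np.float64(3.8)), (94.5, np.float64(4.1)), (93.5, np.float64(5.0)), (92.5, np.float64(4.4)), (91.5, np.float64(6.6)), (90.5, np.float64(7.5)), (89.5, np.float64(4.8))] side f [ 1.6 -0.2]
t 20.3 open 0.024945674299706396
1 [ 0.4491 -0.2919] -0.392 [100.  36.] mark [ 0.4694 -0.3003] exp [ 0.4693 -0.3004]
[(100.5, np.float64(0.3)), (99.5, np.float64(0.9)), (98.5, np.float64(-0.1)), (97.5, np.float64(-0.2)), (96.5, np.float64(1.0)), (95.5, np.float64(2.8)), (94.5, np.float64(3.5)), (93.5, np.float64(5.3)), (92.5, np.float64(5.4)), (91.5, np.float64(5.6)), (90.5, np.float64(6.8)), (89.5, np.float64(3.6))] side f [ 1. -0.]
t 27.075 open 0.024983381114539217
2 [ 0.586  -0.3167] 1.704 [98. 36.] mark [ 0.5831 -0.2949] exp [ 0.5827 -0.2952]
[(100.5, np.float64(0.6)), (99.5, np.float64(0.3)), (98.5, np.float64(0.2)), (97.5, np.float64(0.8)), (96.5, np.float64(1.7)), (95.5, np.float64(3.5)), (94.5, np.float64(3.1)), (93.5, np.float64(4.5)), (92.5, np.float64(5.7)), (91.5, np.float64(6.3)), (90.5, np.float64(6.9)), (89.5, np.float64(4.9))] side f [0.8 0.5]
t 33.825 open 0.025563001664951433
```

All four snapped. Now I return the punch and check it.

Run:
```python
from h import *
p=observe()["eef_pos"];move_l([p[0],p[1],.24],.15)
movep([.665,-.088,.24],ROT)
print(move_l([.665,-.088,.0935],.08,max_force=6),observe()["eef_pos"],observe()["ft_force"])
p=observe()["eef_pos"]
if p[2]<.10:
    gripper_to(.085);hold(.2);move_l([.665,-.088,.24],.15)
    movep([.60,-.12,.36],down(0));hold(.2)
    c=get_calibration("wrist");im,d=get_image("wrist");cv2.imwrite("pics/w4.png",im[...,::-1]);np.savez("pics/w4.npz",im=im,d=d,**c)
    P=pts(d,c);X,Y,Z=P[...,0],P[...,1],P[...,2]
    for lo,hi in((.068,.079),(.122,.142)):
        q=max(blobs((Z>lo)&(Z<hi)&(X>.6)&(X<.715)&(Y<-.03)&(Y>-.14),20),key=lambda q:q.sum());print(cv2.minAreaRect((P[q][:,:2]*1000).astype(np.float32)),np.median(P[q][:,2]))
    for b in blanks(im,c,400): print(b[0].round(4),round(b[1],3),np.round(b[2]))
    print(observe()["time_s"])
```

```text
False [ 0.66536292 -0.08810408  0.09410863] [-1.46808654 -0.34158538 -1.44085897]
((665.7184448242188, -89.04597473144531), (84.35774230957031, 84.1726303100586), 82.99232482910156) 0.07358957359870438
((666.4368896484375, -88.78306579589844), (26.28028678894043, 26.40627098083496), 84.7746353149414) 0.1294761316328077
[ 0.4606 -0.0693] -0.036 [99. 35.]
[ 0.4574 -0.1802] -0.06 [98. 35.]
[ 0.4492 -0.2918] -0.392 [99. 35.]
[ 0.5861 -0.3173] 1.7 [99. 35.]
40.15
```

View pics/w4.png

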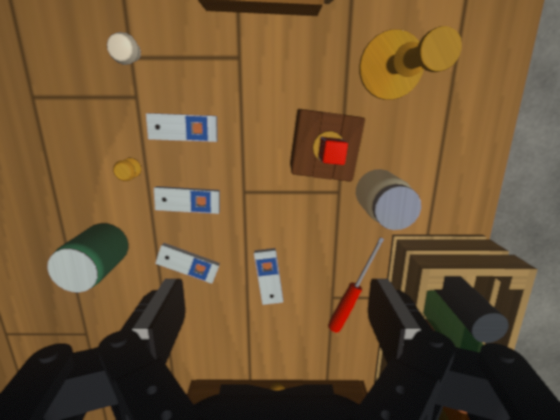

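The punch is home: head at z = 0.1295 (0.130 expected), centred within 1 mm of the stand. Next I measure the box and latch with the wrist camera.

Run:
```python
from h import *
movep([.54,.20,.38],down(np.radians(88)));hold(.2);print(observe()["q"].round(2))
c=get_calibration("wrist");im,d=get_image("wrist");cv2.imwrite("pics/w5.png",im[...,::-1]);np.savez("pics/w5.npz",im=im,d=d,**c)
P=pts(d,c);X,Y,Z=P[...,0],P[...,1],P[...,2];R=(X>.3)&(X<.75)&(Y>.05)&(Y<.335)
def fit(m,n):
    for q in blobs(m&R,40):
        r=cv2.minAreaRect((P[q][:,:2]*1000).astype(np.float32));print(n,q.sum(),np.round(r[0],1),np.round(r[1],1),round(r[2],1),P[q].min(0).round(3),P[q].max(0).round(3))
fit((Z>.003)&(Z<.010)&(X>.5)&(X<.66),"floor");fit((Z>.052)&(Z<.058),"rim");fit((Z>.073)&(Z<.081),"z77");fit((Z>.107)&(Z<.118),"knob");fit((Z>.12),"lid")
```

```text
[ 0.22  0.05  1.44 -0.    1.65 -1.32]
floor 11123 [587.4 198.6] [229.1 132.7] 87.4 [0.517 0.082 0.003] [0.658 0.316 0.01 ]
rim 2178 [584.2 199. ] [240.7 154. ] 87.4 [0.502 0.076 0.052] [0.663 0.321 0.058]
z77 1325 [438.2 277.2] [144.6  19.8] 23.9 [0.375 0.241 0.073] [0.505 0.313 0.081]
z77 472 [663.  195.5] [237.3   3.7] 87.7 [0.657 0.077 0.073] [0.669 0.314 0.081]
knob 185 [372.5 246.9] [15.1 14.9] 69.9 [0.365 0.239 0.107] [0.38  0.254 0.115]
knob 817 [669.  195.5] [238.7   4.5] 87.5 [0.662 0.076 0.107] [0.676 0.315 0.118]
lid 45822 [577.2 203.7] [238.5 237.6] 85.0 [0.458 0.076 0.12 ] [0.7   0.315 0.522]
```

View pics/w5.png

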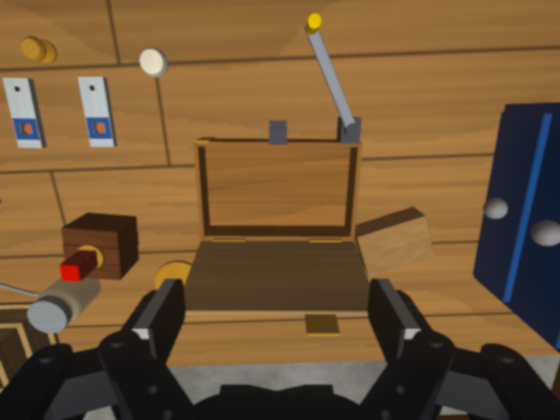

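The box is centred at (0.583, 0.199), yaw -2.6°, and the knob sits 134 mm from the computed pivot (135 expected), so they agree. The lid leans back clear of the fingers. Next I move the blanks in as two stacks of two.

```bash
cat >> h.py <<'E'
BY=np.radians(-2.6);BC=np.array([.583,.199])
def box(x,y): return BC+np.array([[np.cos(BY),-np.sin(BY)],[np.sin(BY),np.cos(BY)]])@[x,y]
def find(e,z=.22,a=0):
    movep([*e,z],down(np.pi/2+a));hold(.2)
    c=get_calibration("wrist");im,d=get_image("wrist");cv2.imwrite("pics/find.png",im[...,::-1])
    B=[b for b in blanks(im,c,300) if abs(b[2][0]-100)<7 and abs(b[2][1]-36)<6]
    for b in B: print("  see",b[0].round(4),round(b[1],3),np.round(b[2]))
    b=min(B,key=lambda b:np.linalg.norm(b[0]-e)) if B else None
    return b if b and np.linalg.norm(b[0]-e)<.07 else None
def pick_place(e,yb,layer):
    b=find(np.array(e))
    if b is None: print("lost");return False
    a=(b[1]+np.pi/2)%np.pi-np.pi/2; yaw=a+np.pi/2
    if a<-1.2: yaw=a+np.pi/2
    elif a>1.2: yaw=a-np.pi/2
    r=down(yaw);movep([*b[0],.12],r)
    s=move_l([*b[0],.002],.1,max_force=8);gripper_to(0,60);o=observe();print("grasp",s,o["eef_pos"].round(4),o["opening"])
    if not .03<o["opening"]<.042: print("bad grasp");gripper_to(.085);move_l([*b[0],.15],.15);return False
    move_l([*b[0],.2],.2)
    t=box(0,yb);rb=down(np.pi/2+BY);movep([*t,.2],rb);o=observe();print("carry",o["opening"],o["q"].round(2)[5])
    if o["opening"]<.03: print("dropped");return False
    zt=.0095+.012*layer;s=move_l([*t,zt],.1,max_force=8);print("down",s,observe()["eef_pos"].round(4))
    gripper_to(.058);hold(.1);move_l([*t,.2],.2);print("t",observe()["time_s"]);return True
E
python3 - <<'E'
from h import *
for e,y,l in [((.4605,-.069),-.048,0),((.4575,-.180),.048,0)]:
    gripper_to(.085)
    if not pick_place(e,y,l):break
c=get_calibration("top");movep([.45,0,.35],down(np.pi/2));c=get_calibration("wrist")
movep([*box(-.04,0),.38],down(np.radians(88)));hold(.2);im,d=get_image("wrist");cv2.imwrite("pics/w6.png",im[...,::-1])
E
```

```text
see [ 0.4492 -0.2918] -0.39 [99. 35.]
  see [ 0.4581 -0.1802] -0.062 [99. 35.]
  see [ 0.4606 -0.0692] -0.035 [99. 36.]
  see [ 0.5859 -0.3174] 1.704 [98. 35.]
grasp False [ 0.4612 -0.0693  0.0026] 0.03385526627854609
carry 0.03426908377733603 -1.4
down False [0.5813 0.1511 0.0101]
t 51.4
  see [ 0.4491 -0.292 ] -0.39 [99. 35.]
  see [ 0.4579 -0.18  ] -0.057 [99. 35.]
  see [0.5843 0.157 ] -0.032 [98. 36.]
  see [ 0.5875 -0.3007] 1.701 [98. 34.]
grasp False [ 0.4584 -0.1803  0.0026] 0.03412518036514047
carry 0.0344435851394892 -1.25
down False [0.5857 0.2471 0.0102]
t 62.1
```

View pics/w6.png

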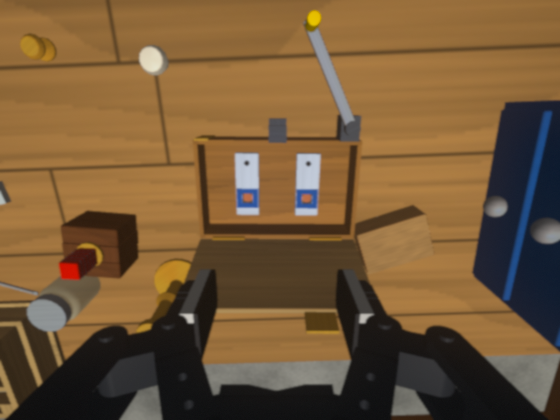

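Two blanks lie flat in the box at (247,184) and (307,184). Blank 4 was knocked about 17 mm aside, but it gets re-detected before each pick, so I continue.

Run:
```python
from h import *
for e,y,l in [((.449,-.292),-.048,1),((.5875,-.301),.048,1)]:
    gripper_to(.085)
    if not pick_place(e,y,l):break
movep([*box(-.04,0),.38],down(np.radians(88)));hold(.2);c=get_calibration("wrist");im,d=get_image("wrist");cv2.imwrite("pics/w7.png",im[...,::-1])
P=pts(d,c)
for b in blanks(im,c,300,.030): print(b[0].round(4),round(b[1],3),np.round(b[2]))
for y in(-.048,.048):
    t=box(-.01,y);m=np.linalg.norm(P[...,:2]-t,axis=-1)<.012;print("top z",np.percentile(P[m][:,2],[10,50,90]).round(3))
```

```text
see [ 0.449  -0.2916] -0.392 [99. 35.]
  see [ 0.5878 -0.3005] 1.71 [98. 35.]
grasp False [ 0.4495 -0.292   0.0026] 0.034094484604581934
carry 0.03413915463722511 -1.4
down False [0.5814 0.1511 0.0222]
t 75.6083
  see [ 0.5879 -0.3006] 1.707 [100.  35.]
grasp False [ 0.5884 -0.3009  0.0027] 0.033931300545049004
carry 0.0330018838789471 -1.25
down True [0.5853 0.2469 0.0262]
t 87.275
[0.5804 0.1504] -0.036 [99. 36.]
[0.5887 0.2459] 3.092 [109.  37.]
top z [0.029 0.03  0.031]
top z [0.021 0.025 0.031]
```

View pics/w7.png

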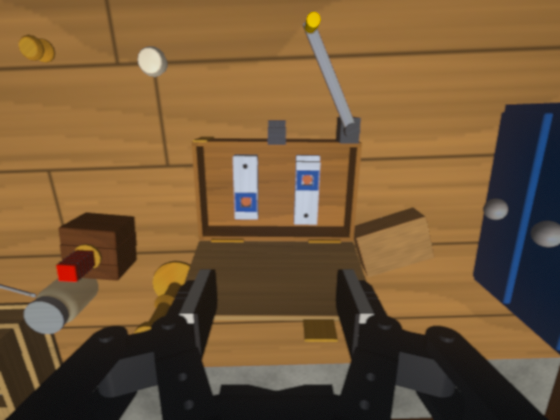

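All blanks are in. The right-hand stack's top blank is about 8 mm further along x, but it lies low, well under the rim. Next I close the lid from behind along its arc.

Run:
```python
from h import *
r=down(np.pi/2+BY);gripper_to(0,40)
def go(xb,z,f=.12,**k): return move_l([*box(xb,-.02),z],f,rotation=r,**k)
p=box(.165,-.02);movep([*p,.36],r);go(.165,.178,.15)
H=(.075,.055);R=.125;off=.018
for th in np.radians(np.arange(106,4,-8)):
    q=.012*max(np.sin(th),0)-.002
    x=H[0]-R*np.cos(th)+(.008+q)*np.sin(th); z=H[1]+R*np.sin(th)+(.008+q)*np.cos(th)
    s=go(x,z,.12,max_force=15);f=observe()["ft_force"]
    print(int(np.degrees(th)),s,np.round([x,z],3),f.round(1))
    if s:break
print(go(H[0]-R,.0625,.04,max_force=12),observe()["eef_pos"],observe()["ft_force"].round(1))
go(H[0]-R,.30,.2)
movep([.42,.10,.40],down(np.radians(88)));hold(.2);c=get_calibration("wrist");im,d=get_image("wrist");cv2.imwrite("pics/w8.png",im[...,::-1])
P=pts(d,c)
for xb in(-.06,0,.06):
    m=np.linalg.norm(P[...,:2]-box(xb,-.03),axis=-1)<.01;print("lid z",xb,np.median(P[m][:,2]).round(4) if m.any() else None)
print(observe()["time_s"])
```

```text
106 False [0.126 0.17 ] [ 0.5 -0.2  0.4]
98 False [0.11  0.176] [-0.8  0.2 -0.6]
90 False [0.093 0.18 ] [1.2 0.6 0.3]
82 False [0.075 0.181] [ 0.4 -0.  -0.1]
74 False [0.057 0.18 ] [0.2 0.3 0.4]
66 False [0.04  0.176] [ 0.9 -0.6 -0. ]
58 False [0.022 0.17 ] [-0.2 -0.4  0.4]
50 False [0.006 0.161] [ 0.1 -0.4  0.5]
42 False [-0.009  0.149] [0.2 0.6 1. ]
34 False [-0.022  0.135] [-0.3  0.3  0.6]
26 False [-0.032  0.12 ] [-0.4  0.3  0.2]
18 False [-0.041  0.103] [-0.4  0.  -0.3]
10 False [-0.047  0.085] [ 0.7  0.3 -0. ]
True [0.53234352 0.18129162 0.06353114] [-1.9 -0.7  6. ]
lid z -0.06 0.063
lid z 0 0.0635
lid z 0.06 0.0629
98.0583
```

View pics/w8.png

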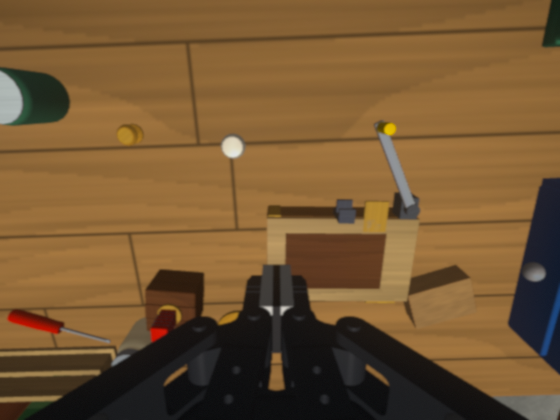

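The lid is flat (outer face z = 0.063 at three points, as expected). In this view the knob is at (390,129) and the keeper at (345,210). Next I swing the latch by pushing the knob.

Run:
```python
from h import *
V=box(-.093,.1);k=np.array([.3725,.2469])-V;a0=np.arctan2(k[1],k[0])%(2*np.pi)
k1=box(-.093,-.035)-V;a1=np.arctan2(k1[1],k1[0])%(2*np.pi);print(V,np.degrees([a0,a1]))
def pose(a,back,z):  # finger centre 'back' m behind knob at bar angle a
    b=np.array([np.cos(a),np.sin(a)]);t=np.array([-b[1],b[0]])
    return [*(V+.140*b-back*t),z],down(a-np.pi)
p,r=pose(a0,.045,.25);movep(p,r);p,_=pose(a0,.045,.09);move_l(p,.15)
for a in np.linspace(a0,a1-.06,7):
    p,r=pose(a,.0195,.09);s=move_l(p,.1,rotation=r,max_force=15);print(round(np.degrees(a),1),s,observe()["ft_force"].round(1))
    if s:break
else:
    p,r=pose(a1+.06,.0195,.09);print(move_l(p,.03,rotation=r,max_force=8),observe()["eef_pos"],observe()["ft_force"].round(1))
p=observe()["eef_pos"]
move_l([p[0]-.03,p[1],.09],.1);move_l([p[0]-.03,p[1],.30],.2)
movep([.40,.16,.38],down(np.radians(88)));hold(.2);c=get_calibration("wrist");im,d=get_image("wrist");cv2.imwrite("pics/w9.png",im[...,::-1])
P=pts(d,c);m=(P[...,2]>.105)&(P[...,2]<.12)&(P[...,0]>.3)&(P[...,0]<.56)&(P[...,1]>.1)&(P[...,1]<.33)
for q in blobs(m,20):print(q.sum(),P[q].mean(0).round(4),"exp",box(-.093,-.035).round(4))
print(observe()["time_s"])
```

```text
[0.49463204 0.30311581] [204.71601105 267.4       ]
204.7 False [-0.1 -0.1 -0.1]
214.6 False [-0.  -0.1 -0. ]
224.5 False [-0.3  0.5 -0.6]
234.3 False [ 0.3  0.2 -0.3]
244.2 False [ 0.1 -0.3 -0.7]
254.1 False [-0.3  0.6  0.7]
264.0 False [-0.5 -1.4  0.5]
True [0.46997355 0.16381424 0.08899252] [-0.5 -0.3  0. ]
112 [0.4882 0.1677 0.1116] exp [0.4885 0.1683]
106.225
```

View pics/w9.png

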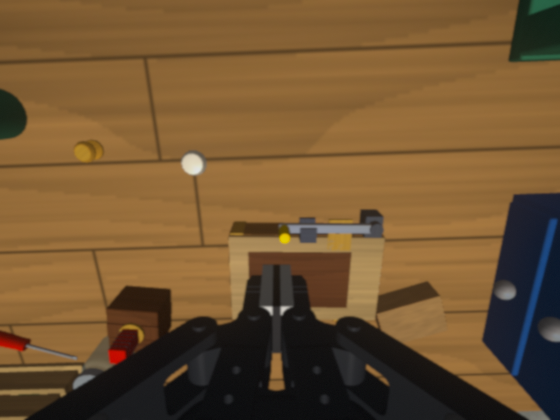

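The latch bar lies across the tongue in its keeper, with the knob within 1 mm of its closed position. One last check with the top camera, then hand in.

Run:
```python
from h import *
movep([.45,.10,.42],down(np.pi/2));im,d=get_image("top");c=get_calibration("top");P=pts(d,c);cv2.imwrite("pics/top1.png",im[...,::-1])
z=np.load("pics/top0.npz");P0=pts(z["d"],z)
q=[(P[...,2]>.122)&(P[...,2]<.142)&(P[...,0]>.6)&(P[...,0]<.715)&(P[...,1]<-.03)&(P[...,1]>-.14)][0];print("punch head",q.sum(),np.median(P[q],0).round(3))
for b in blanks(im,c):print("blank on bench?",b[0])
for n,x,y,r in(("china",.395,.035,.06),("pull",.373,-.126,.05),("jar",.75,-.16,.06),("candle",.75,.017,.06),("tin",.315,-.25,.07),("carton",.68,.387,.08),("driver",.716,-.37,.07)):
    g=[]
    for Q in(P0,P):
        m=(abs(Q[...,0]-x)<r)&(abs(Q[...,1]-y)<r)&(Q[...,2]>.018)&(Q[...,2]<.16);g+=[Q[m].mean(0).round(3) if m.any() else None]
    print(n,*g)
print(observe()["ft_force"],observe()["time_s"]);job_done()
```

```text
punch head 143 [ 0.663 -0.085  0.131]
china [0.395 0.035 0.036] [0.395 0.035 0.036]
pull [ 0.373 -0.126  0.033] [ 0.373 -0.127  0.033]
jar [ 0.742 -0.155  0.081] [ 0.742 -0.155  0.081]
candle [0.753 0.016 0.098] [0.753 0.017 0.099]
tin [ 0.315 -0.245  0.09 ] [ 0.315 -0.245  0.09 ]
carton [0.668 0.374 0.051] [0.633 0.412 0.032]
driver [ 0.715 -0.37   0.024] [ 0.716 -0.37   0.024]
[ 0.48152889 -1.06816135  0.43058054] 106.7167
the job is handed in; nothing more can be done
```

The carton reading differs from the start, so I'm checking the picture I already have.

View pics/top1.png

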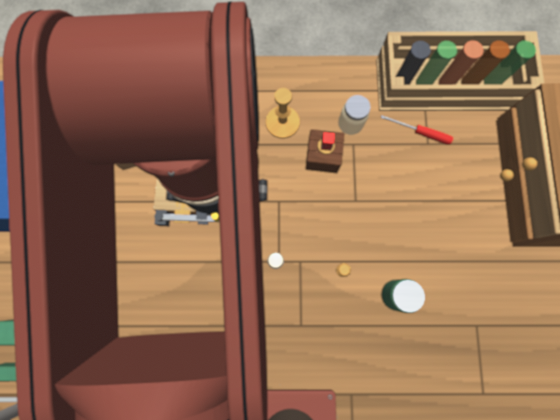

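I handed the job in at 107 s of the 210 s allowed. My last checks agree with every goal except one reading, the carton, which I could not confirm. The hand-in gives no verdict.

- **Punching:** All four blanks were punched. Each showed a clear force drop of 2 to 3.2 N after a peak of 6.8–8.1 N. I did not measure the final disc depth.
- **Punch:** It is back in its stand. The last check put the head at z = 0.131 m (0.130 expected), within about 2 mm of the stand's centre.
- **Blanks:** All four are in the box as two stacks of two. Blank 4 had been knocked about 17 mm aside during the run and was re-detected before I picked it up. It landed about 8 mm off along x, still well under the rim.
- **Lid:** It is flat, with its outer face at 0.063 m at three points.
- **Latch:** It was pushed until it met its stop. The knob is within 1 mm of its computed closed position.
- **Bystanders:** Six of the seven moved no more than 1 mm.
- **Carton:** Its final top-camera reading differed from the start (0.633, 0.412 against 0.668, 0.374). In that picture the arm hides the carton, so the reading is not valid. The wrist picture taken just before shows the carton standing beside the box as before.

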